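# Refit the pressure cooker's long handle with its wing screw

## Robot

A 6-joint arm with a two-finger parallel gripper is mounted at the origin on the work surface. World frame = base frame: x ahead of the robot, y to its left, z up, the work surface at z = 0. Lengths are in m, angles in rad, forces in N, time in s.
With the tool pointing down it reaches from about 0.35 to 0.925 m from the base axis. Payload 6.4 kg.
Tool frame: the origin (TCP) lies midway between the tips of the shut fingers; the grasp point (between the pads) lies 19 mm behind it; x points along the fingers, z is the direction in which the jaws open and shut, and the axes are right-handed (so a half turn about x gives the same grasp; the last joint's range is limited). The gripper opens to 85 mm and grips with 20 to 120 N. Pads are 22 mm wide; open, the fingers measure 114 mm over their backs; the gripper's body (76 mm by 85 mm) begins 54 mm behind the grasp point. The pads swing forward as they close: fully open they stand 13 mm farther back than shut.
Start: joints at [-1.5, 0.245, 1.558, -0, 1.339, -0.174], TCP at [0.158, -0.631, 0.231] pointing down, gripper open.
Joint ranges: [-3.13, 3.13], [-1.02, 2.26], [0.13, 2.54], [-0.95, 4.09], [0.21, 2.88], [-2.74, 2.74]. Speed limits (rad/s): [2.57, 2.57, 3.14, 3.14, 3.14, 3.14].

## Interface

Orientations are given as a unit quaternion [w, x, y, z].
In Python, from plant import ctrl, optics, workorder gives the robot as it stands. The module is installed in compiled form; this text tells all that it offers.
- The arm moves only by the tool drive_tool, never from a script. Its argument "series" is a list of rows, each an object of numbers: "x", "y", "z": the shift along the tool's x, y, z in mm; "yaw": the turn about the tool's x in degrees. In form: [{"x": .., "y": .., "z": .., "yaw": ..}, ...]. A call has 1 to 8 rows; each row shifts and turns the commanded pose from where the row before left it, along the tool's axes as they then stand; what a row does not reach is not made up. A row lasts 1/8 s, in which the tool goes at most 62.5 mm and 10.7 degrees, less where a joint would pass 70% of its speed; a pose out of reach is approached as far as the arm can. A call with a gripper value outside its range is refused whole. "claw" is the finger opening in mm, from 0 to 85.4, set as the call begins (left out, the last holds). The fingers move at their own pace and stop on an object; the grip force is fixed at half the most. Time passes only in rows, so rows that do not move let the fingers close. It gives the time, the measured TCP pose, the force and the opening at its end, in the units of the state.
- ctrl.get_state(): the state, without advancing time (a new reading comes with each control period).
- optics.grab_frame(name): name is "scene" or "side" or "wrist"; returns a dict with "frame" (400x640x3 uint8, red, green, blue), "vfov" (degrees; the focal length in pixels is half the picture's height over the tangent of half this angle, whatever the lens; pixels are square), "cx", "cy" (the principal point, pixels), "world_to_cam" (4x4, takes a point from world to camera coordinates). Camera axes: x right, y down, z forward; pixel columns grow to the right and rows downward; lengths in m; the calibration is good to about 2 mm. A picture is of the moment at which its call begins. There is no depth.
- workorder.job_done(): hands the job in, once; it reports no verdict.
The state is a dict: "time_s": time; "q": joint angles; "dq": joint speeds; "joint_torque": joint torques, N m; "tcp_pos": TCP position; "tool_rot": TCP orientation; "ft_force": force on the tool from outside, world axes, zero at the start; "wrist_torque": the same for the moment, N m; "grip_width": finger opening in m.
Only numpy, scipy, OpenCV 4.12 (cv2) and the standard library are available. Lean on these libraries where they do the work, as an engineer would, in place of code of your own. Each camera call takes 0.05 s, during which the arm holds its last target. There are 200 camera calls.

## Task

The pressure cooker's long handle came off for washing. Slide the open end of the handle onto the tongue on the cooker's side until it is fully home and the holes line up, then take the wing screw from the drainer, put it down through both holes and turn it clockwise until its collar clamps the handle firm and level with no play: snug, not forced. Leave the regulator weight, the sealing ring, the plate and the glass lid where they are.

Things in the scene. Friction and masses are not known exactly. Their poses are not given: they have to be found in the camera images.
- pot: Aluminium pressure cooker pan, 220 mm across, 150 mm high, open, fixed; origin at the centre of its underside, z up. On its -x side a bracket 52 mm wide ends in a flat stop face 118 mm from the origin; from it a cast tongue runs out along -x: 30 mm wide, 13 mm thick, 72 mm long with a rounded nose, mid-height 112 mm above the counter, with one vertical threaded hole. Helper handle on the +x side.
- tongue_hole (a point): Centre of the upper mouth of the threaded hole in the tongue (18 mm bore, brass insert, coarse two-start right-hand thread, 12 mm advance per turn, its starts at an angle that differs each time), on the tongue's top face, 38 mm from the stop face. Axes as the cooker's: -x points along the tongue away from the pan, z up.
- tongue_end (a point): Outer end of the tongue's rounded nose, at its mid-height, 72 mm from the stop face; axes as the cooker's.
- handle_grip (a point): Middle, half-way up (16 mm above the underside), of the grip of the loose black phenolic handle that lies right way up on the counter. The grip is 30 mm wide, 26 mm thick (3 to 29 mm above the underside), from 45 mm outward to 33 mm towards the sleeve from here. x points along the handle to the open sleeve end, 120 mm from here; z up.
- handle_hole (a point): Centre of the upper mouth of the plain 19.5 mm hole through the top wall (9 mm thick) of the handle's sleeve, 38 mm from the sleeve end, 31.5 mm above the underside; axes as the handle's. With the handle home it is 9 to 10 mm straight above tongue_hole, and the handle's axes point as the cooker's.
- handle: The same handle, 175 mm long, 170 g; origin mid-length on its underside, axes as handle_grip. Sleeve 44 mm wide, 31.5 mm high; its socket, open at the +x end, is 32.4 mm wide, 14.5 mm high (8 to 22.5 mm above the underside), 77 mm deep. Home, its end touches the stop face. It stays on the tongue when let go, drooping about 1.3 degrees from play until the screw clamps it.
- screw_wing (a point): Centre of the wing of the stainless thumbscrew, which stands shank down in a hole of the drainer. The wing is an upright plate 40 mm long (along the screw's x axis), 9 mm thick (y) and 28 mm high, from 14 to 42 mm above the collar's underside; this point is 28 mm above it. z points up from shank to wing. A grip under about 80 N may slip round on it when it goes tight.
- screw_seat (a point): Centre of the underside of the thumbscrew's collar (26 mm across, 5 mm thick), which comes to bear on the handle's top; axes as screw_wing. Below it the shank is 20.5 mm long and 10 mm thick with a tapered tip; two thread lugs 15.5 mm below the collar, in line with the wing, reach to 16 mm diameter.
- screw_tip (a point): End of the thumbscrew's shank, 20.5 mm below screw_seat; axes as screw_wing.
- screw: The same thumbscrew, 45 g; origin at screw_seat. Put in with the wing along the handle it drops until the collar is 1 to 4 mm off it, or rests 5 to 6 mm off on a thread start: then back it anticlockwise by up to 0.8 rad till it drops. Clockwise (from above) draws it down; tight after 1.5 to 3.2 rad in all, when the torque, near 0 before, climbs: at 0.08 to 0.15 N m it is snug (10 to 30 N).
- drainer: Fixed stainless drainer, 130 x 90 mm (x, y), 42 mm high, with four round 22 mm holes at x +-32, y +-22 mm; origin at the centre of its underside. The thumbscrew stands in one hole and the regulator in the hole diagonally opposite.
- regulator: Bystander: the cooker's round regulator weight, 30 mm across and 30 mm high, standing stem down in the drainer; origin at the drainer's top face.
- sealing_ring: Bystander: pale silicone sealing ring, 204 mm across, 12 mm high, flat on the counter; origin at the centre of its underside.
- plate: Bystander: white ceramic plate, 230 mm across, 22 mm high; origin at the centre of its underside.
- glass_lid: Bystander: glass lid with a knob, 176 mm across, 70 mm high; origin at the centre of its underside.

How it is judged:
On the way, in this order (a step that is already met when the one before it is completed fails the run):
1. The handle is fully home on the tongue (within 2.5 mm) and its hole stands over the tongue's hole (x of handle_hole in the frame of tongue_hole between -0.0025 and 0.0025 m and y of handle_hole in the frame of tongue_hole between -0.003 and 0.003 m and z of handle_hole in the frame of tongue_hole between 0.007 and 0.012 m and angle between the x axis of handle_hole and the x axis of tongue_hole, either way round below 0.08 rad), for 0.2 s.
2. The screw goes down through the handle's hole and into the thread of the tongue: its tip at least 7 mm below the tongue's top face (all of step 1 and x of screw_tip in the frame of tongue_hole between -0.004 and 0.004 m and y of screw_tip in the frame of tongue_hole between -0.004 and 0.004 m and z of screw_tip in the frame of tongue_hole below -0.007 m), for 0.2 s.
At the end, for the whole second after the job is handed in: The handle is home on the tongue (hole within 2.5 mm of the tongue's hole along it, 3 mm across), level with the tongue within 0.01 rad, the screw is through both holes with its collar down on the handle (within 1 mm) and clamps it with more than 8 N; everything is let go and at rest (all of step 1 and x of screw_tip in the frame of tongue_hole between -0.004 and 0.004 m and y of screw_tip in the frame of tongue_hole between -0.004 and 0.004 m and z of screw_tip in the frame of tongue_hole below -0.01 m and z of screw_seat in the frame of handle_hole below 0.001 m and angle between the z axis of handle_hole and the z axis of tongue_hole, either way round below 0.01 rad and contact force between screw and handle above 8 N and linear speed of each of handle, screw below 0.01 m/s); the robot touches nothing.
It fails at once if The handle is rammed or pressed against the cooker with more than 45 N (contact force between handle and pot above 45 N).
It fails at once if The screw is forced: it presses on the handle with more than 40 N (contact force between screw and handle above 40 N).
It fails at once if The screw is jammed against the tongue with more than 100 N (contact force between screw and pot above 100 N).
It fails at once if The screw is dropped on the counter (height (world z) of screw_wing below 0.04 m).
It fails at once if The regulator weight, the sealing ring, the plate or the glass lid is moved by more than 30 mm (distance of any of regulator, sealing_ring, plate, glass_lid from where it was at the start of the episode above 0.03 m).
It also fails if it takes over 72 s, if anything falls off the work surface, if the arm or the gripper's body presses on something with over 40 N, if the wrist force passes 120 N, or if a joint passes its speed limit or range.

## Working session

There is one attempt and no reset: what is moved stays moved. The work goes in short steps, Python scripts to look and compute and a tool call to move; the robot and the scene stay as the last step left them, time stands still between calls to the robot, and variables do not carry over. Pictures are saved under pics/ and viewed, about 8 in all and at most 12, crops included, and the job is handed in when it is done.

Besides the shell and the picture viewer there is one more tool, called after ">>>" as name(argument=value, ...), one argument or row to a line, values as JSON. drive_tool: Moves the arm, as the interface text tells. Its arguments: {"type":"object","properties":{"series":{"type":"array"},"claw":{"type":"number"}},"required":["series"]}

```bash
mkdir -p pics
cat > h.py <<'E'
import numpy as np, cv2
from plant import ctrl, optics, workorder
def grab(n, save=None):
    d=optics.grab_frame(n)
    if save: cv2.imwrite(f'pics/{save}.png', d['frame'][:,:,::-1])
    np.savez(f'pics/{save or n}.npz', **d); return d
def K(d): return 200/np.tan(np.radians(float(d['vfov']))/2)
def ray(d,u,v):
    f=K(d); T=d['world_to_cam']; R=T[:3,:3]; c=-R.T@T[:3,3]
    return c, R.T@np.array([(u-d['cx'])/f,(v-d['cy'])/f,1.])
def onz(d,u,v,z):
    c,r=ray(d,u,v); return c+r*(z-c[2])/r[2]
def proj(d,p):
    T=d['world_to_cam']; q=T[:3,:3]@np.array(p)+T[:3,3]; return K(d)*q[:2]/q[2]+[d['cx'],d['cy']]
def tri(obs):
    A=np.zeros((3,3));b=np.zeros(3)
    for d,u,v in obs:
        c,r=ray(d,u,v); r/=np.linalg.norm(r); P=np.eye(3)-np.outer(r,r); A+=P;b+=P@c
    return np.linalg.solve(A,b)
def load(n): return dict(np.load(f'pics/{n}.npz'))
def Rt(s):
    from scipy.spatial.transform import Rotation as Ro
    w,x,y,z=s['tool_rot']; return Ro.from_quat([x,y,z,w]).as_matrix()
E
python3 - <<'E'
from h import *
a=grab('scene','s0'); b=grab('side','d0')
for d in(a,b): print(d['vfov'],d['cx'],d['cy'],ray(d,320,200))
s=ctrl.get_state(); print(s['tcp_pos'],Rt(s).round(3),s['time_s'],s['ft_force'])
cv2.imwrite('pics/both.png',cv2.resize(np.vstack([a['frame'],b['frame']])[:,:,::-1],None,fx=.75,fy=.75))
E
```

```text
44.706432393786066 316.53789267330967 206.1535721217779 (array([1.41727417, 0.31495121, 0.79129738]), array([-0.74668078, -0.30190338, -0.59290211]))
56.593790832204945 327.45771189569035 209.12171347520678 (array([ 0.40967419, -0.57423703,  0.67133602]), array([ 0.14759987,  0.720407  , -0.67840546]))
[ 0.15750337 -0.63009014  0.23027426] [[-0.     0.97   0.242]
 [ 0.002  0.242 -0.97 ]
 [-1.     0.    -0.002]] 0.1 [ 0.26386199 -0.65498718 -0.51785195]
```

View pics/s0.png

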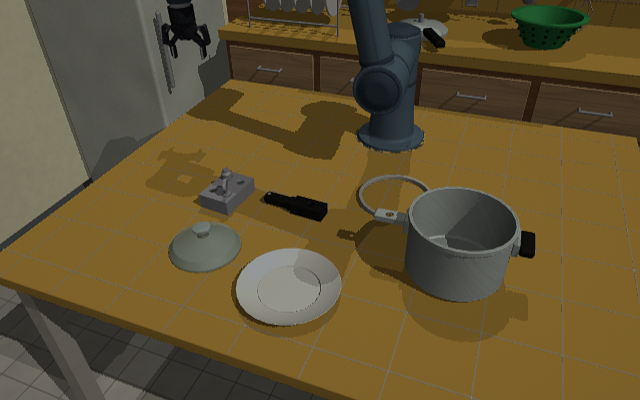

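View pics/d0.png

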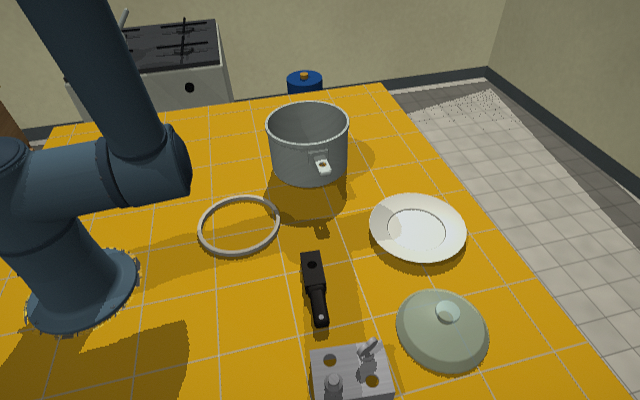

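Run:
```python
from h import *
a=load('s0')['frame'];b=load('d0')['frame']
C=np.zeros((600,800,3),np.uint8)
def put(im,u0,v0,u1,v1,k,x,y):
    c=cv2.resize(im[v0:v1,u0:u1],None,fx=k,fy=k,interpolation=cv2.INTER_CUBIC);C[y:y+c.shape[0],x:x+c.shape[1]]=c
put(a,190,160,350,222,4,0,0)
put(a,365,198,405,230,4,640,0)
put(b,300,140,350,190,5,0,250)
put(b,290,245,340,335,3.8,255,250)
put(b,305,335,400,400,3.7,448,250)
cv2.imwrite('pics/c1.png',C[:,:,::-1])
```

```text
(no output)
```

View pics/c1.png

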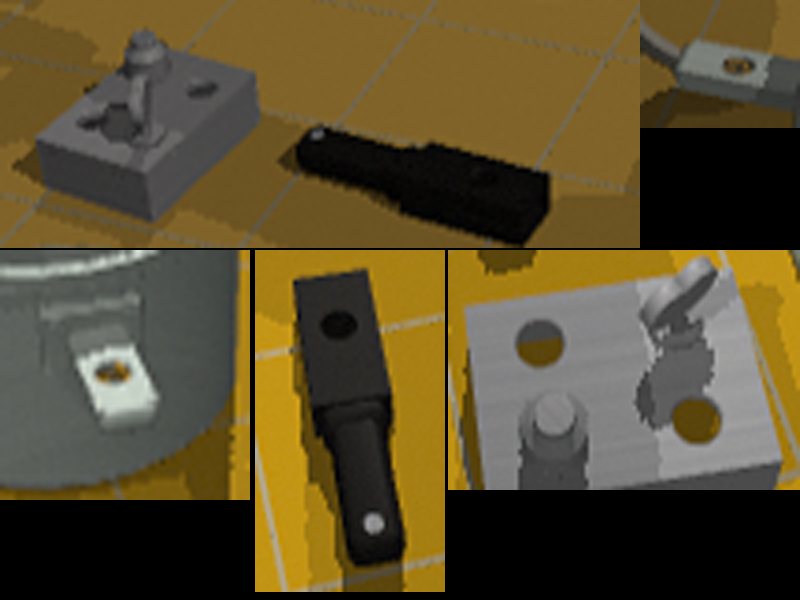

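Run:
```python
from h import *
a=load('s0');b=load('d0')
for n,p,q,z in [('thole',(389.5,214.5),(322.4,164.6),.1185),('hhole',(311,204.2),(311.8,264.5),.0315),('dot',(269.5,193.5),(321,316.8),.029),('wing',(225.2,186.2),(368,348.2),.07),('rim',(463,223),(307.5,131),.15)]:
    t=tri([(a,*p),(b,*q)]); print(n,t.round(4),onz(a,*p,z).round(4),onz(b,*q,z).round(4), (proj(a,t)-p).round(1),(proj(b,t)-q).round(1))
for q in [(330.5,360.3),(372,380.5)]: print('holes', onz(b,*q,.042))
print(onz(b,333,380,.072))
```

```text
thole [0.5657 0.1375 0.1166] [0.568  0.1381 0.1185] [0.5652 0.135  0.1185] [-0.  0.] [-0. -0.]
hhole [ 0.4846 -0.0878  0.0306] [ 0.4856 -0.0873  0.0315] [ 0.4845 -0.0884  0.0315] [-0.  0.] [-0. -0.]
dot [ 0.475  -0.2127  0.0283] [ 0.4761 -0.2123  0.029 ] [ 0.4748 -0.2128  0.029 ] [ 0.1 -0.1] [0.1 0.1]
wing [ 0.5334 -0.311   0.067 ] [ 0.5367 -0.3081  0.07  ] [ 0.533  -0.3127  0.07  ] [-0.2  0.1] [-0.2 -0.2]
rim [0.5581 0.2923 0.1242] [0.5837 0.296  0.15  ] [0.5529 0.2429 0.15  ] [-1.9  1.9] [-1.4 -1.6]
holes [ 0.46985827 -0.3044625   0.042     ]
holes [ 0.52738854 -0.35442775  0.042     ]
[ 0.46289267 -0.34862717  0.072     ]
```

```bash
cat >> h.py <<'E'
def yawz(s): R=Rt(s); return np.degrees(np.arctan2(R[1,2],R[0,2]))
def plan(pos,yaw,n,s=None,base=None):
    """rows (tool axes mm, deg) to bring commanded TCP to pos, with tool z at world yaw deg, n rows"""
    s=s or ctrl.get_state(); p=np.array(s['tcp_pos']) if base is None else np.array(base); y0=yawz(s)
    dy=(yaw-y0+180)%360-180; st=(np.array(pos)-p)/n*1000
    for i in range(n):
        a=np.radians(y0+dy*i/n); z=np.array([np.cos(a),np.sin(a),0]); x=np.array([0,0,-1.]); y=np.cross(z,x)
        print('{"x":%.1f,"y":%.1f,"z":%.1f,"yaw":%.1f}'%(x@st,y@st,z@st,-dy/n), end=', ' if i<n-1 else '\n')
E
python3 - <<'E'
from h import *
from scipy.optimize import least_squares
a=load('s0');b=load('d0')
th=np.linspace(0,2*np.pi,361)
def ext(d,c):
    P=np.array([proj(d,[c[0]+.11*np.cos(t),c[1]+.11*np.sin(t),.15]) for t in th]); return np.array([P[:,0].min(),P[:,0].max(),P[:,1].min(),P[:,1].max()])
f=lambda c: np.r_[ext(a,c)-[407,519,187,260],ext(b,c)-[265,350,101,160]][[0,1,2,4,5,6]]
r=least_squares(f,[.56,.29]); print(r.x,f(r.x).round(1),ext(a,r.x),ext(b,r.x)); 
d=r.x-[.5662,.1366]; print(np.linalg.norm(d),np.degrees(np.arctan2(d[1],d[0])))
plan([.479,-.155,.20],-4.5,14)
E
```

```text
[0.56381259 0.29083307] [ 1.9 -1.8 -0.   1.4 -1.  -0.1] [408.8721543  517.20838885 186.97495694 252.39683846] [266.39477884 348.95167873 100.8936025  144.52735346]
0.1542515456911755 90.88682370913179
{"x":2.2,"y":30.5,"z":-27.4,"yaw":-5.1}, {"x":2.2,"y":32.8,"z":-24.5,"yaw":-5.1}, {"x":2.2,"y":34.9,"z":-21.5,"yaw":-5.1}, {"x":2.2,"y":36.6,"z":-18.3,"yaw":-5.1}, {"x":2.2,"y":38.1,"z":-15.0,"yaw":-5.1}, {"x":2.2,"y":39.3,"z":-11.5,"yaw":-5.1}, {"x":2.2,"y":40.2,"z":-8.0,"yaw":-5.1}, {"x":2.2,"y":40.7,"z":-4.4,"yaw":-5.1}, {"x":2.2,"y":41.0,"z":-0.7,"yaw":-5.1}, {"x":2.2,"y":40.9,"z":2.9,"yaw":-5.1}, {"x":2.2,"y":40.5,"z":6.5,"yaw":-5.1}, {"x":2.2,"y":39.7,"z":10.1,"yaw":-5.1}, {"x":2.2,"y":38.7,"z":13.6,"yaw":-5.1}, {"x":2.2,"y":37.3,"z":17.0,"yaw":-5.1}
```

>>> drive_tool(
  series=[
    {"x":2,"y":30.5,"z":-27.5,"yaw":-5.1},
    {"x":2,"y":33,"z":-24.5,"yaw":-5.1},
    {"x":2,"y":35,"z":-21.5,"yaw":-5.1},
    {"x":2,"y":36.5,"z":-18.5,"yaw":-5.1},
    {"x":2,"y":38,"z":-15,"yaw":-5.1},
    {"x":2,"y":39.5,"z":-11.5,"yaw":-5.1},
    {"x":2,"y":40,"z":-8,"yaw":-5.1},
    {"x":2,"y":40.5,"z":-4.5,"yaw":-5.1},
  ],
)

```text
time_s: 1.1
tcp_pos: [0.3416, -0.3577, 0.2149]
tool_rot: [0.674, 0.213, 0.674, -0.213]
ft_force: [0.6, 0.0, 0.5]
grip_width: 0.0854
```

>>> drive_tool(
  series=[
    {"x":2,"y":41,"z":-0.5,"yaw":-5.1},
    {"x":2,"y":41,"z":3,"yaw":-5.1},
    {"x":2,"y":40.5,"z":6.5,"yaw":-5.1},
    {"x":2,"y":39.5,"z":10,"yaw":-5.1},
    {"x":2,"y":38.5,"z":13.5,"yaw":-5.1},
    {"x":2,"y":37.5,"z":17,"yaw":-5.1},
    {"x":0,"y":0,"z":0,"yaw":0},
  ],
)

```text
time_s: 1.98
tcp_pos: [0.4797, -0.1537, 0.2027]
tool_rot: [0.706, 0.027, 0.707, -0.027]
ft_force: [-0.4, 0.2, -0.4]
grip_width: 0.0852
```

Run:
```python
from h import *
d=grab('wrist','w1'); s=ctrl.get_state(); print(s['time_s'],s['tcp_pos'],yawz(s),s['q'],s['grip_width'],d['vfov'],ray(d,320,200))
for n,p in dict(hhole=[.485,-.088,.0315],dot=[.4755,-.2125,.029],grip=[.478,-.170,.029],wing=[.534,-.311,.07]).items(): print(n,proj(d,p))
```

```text
2.025 [ 0.47919249 -0.15480912  0.20277972] -4.465019434296856 [-5.37841367e-01 -7.39239376e-02  1.95206041e+00 -2.90101658e-04
  1.26451939e+00 -4.59824340e-01] 0.08517882710814026 60.326947138458124 (array([ 0.485993  , -0.07909852,  0.34509513]), array([-0.01979682, -0.30907107, -0.95100122]))
hhole [318.40595023  99.17044578]
dot [318.36719679 229.5975173 ]
grip [317.60532488 188.37202358]
wing [387.01144529 337.04974235]
```

View pics/w1.png

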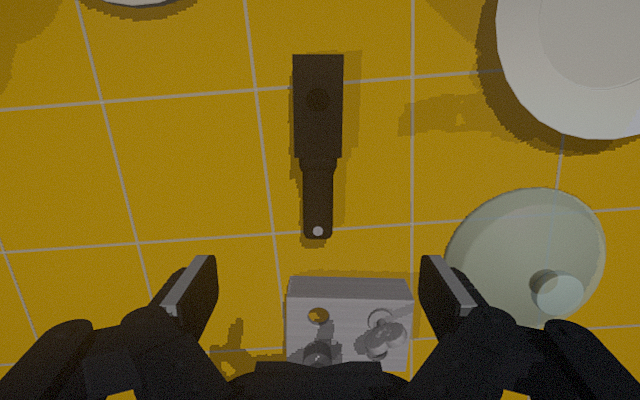

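>>> drive_tool(
  series=[
    {"x":40},
    {"x":50},
    {"x":50},
    {"x":40},
    {"x":20},
    {"x":0},
  ],
)

```text
$.series[0]: bad value
```

>>> drive_tool(
  series=[
    {"x":0},
    {"x":0},
    {"x":0},
    {"x":0},
    {"x":0},
    {"x":0},
  ],
  claw=15,
)

```text
$.series[0]: bad value
```

>>> drive_tool(
  series=[
    {"x":40,"y":0,"z":0,"yaw":0},
    {"x":50,"y":0,"z":0,"yaw":0},
    {"x":50,"y":0,"z":0,"yaw":0},
    {"x":40,"y":0,"z":0,"yaw":0},
    {"x":20,"y":0,"z":0,"yaw":0},
    {"x":0,"y":0,"z":0,"yaw":0},
  ],
)

```text
time_s: 2.78
tcp_pos: [0.4773, -0.1559, 0.0017]
tool_rot: [0.705, 0.03, 0.708, -0.028]
ft_force: [1.0, -0.2, 0.1]
grip_width: 0.0853
```

>>> drive_tool(
  series=[
    {"x":0,"y":0,"z":0,"yaw":0},
    {"x":0,"y":0,"z":0,"yaw":0},
    {"x":0,"y":0,"z":0,"yaw":0},
    {"x":0,"y":0,"z":0,"yaw":0},
    {"x":0,"y":0,"z":0,"yaw":0},
    {"x":0,"y":0,"z":0,"yaw":0},
  ],
  claw=15,
)

```text
time_s: 3.52
tcp_pos: [0.4798, -0.1562, 0.0044]
tool_rot: [0.707, 0.028, 0.706, -0.028]
ft_force: [-2.3, -1.8, 6.9]
grip_width: 0.0288
```

>>> drive_tool(
  series=[
    {"x":-22,"y":0,"z":0,"yaw":0},
    {"x":-30,"y":0,"z":0,"yaw":0},
    {"x":-30,"y":0,"z":0,"yaw":0},
    {"x":-15,"y":0,"z":0,"yaw":0},
    {"x":0,"y":20,"z":12,"yaw":0},
    {"x":0,"y":32,"z":19,"yaw":0},
    {"x":0,"y":32,"z":19,"yaw":0},
    {"x":0,"y":32,"z":19,"yaw":0},
  ],
)

```text
time_s: 4.53
tcp_pos: [0.5572, -0.0445, 0.0994]
tool_rot: [0.706, 0.028, 0.707, -0.028]
ft_force: [0.5, -0.3, -0.8]
grip_width: 0.0289
```

>>> drive_tool(
  series=[
    {"x":0,"y":20,"z":10,"yaw":-2.5},
    {"x":0,"y":0,"z":0,"yaw":-3},
    {"x":0,"y":0,"z":0,"yaw":0},
    {"x":0,"y":0,"z":0,"yaw":0},
  ],
)

```text
time_s: 5.03
tcp_pos: [0.5684, -0.0266, 0.0998]
tool_rot: [0.707, -0.005, 0.707, 0.005]
ft_force: [-0.4, 0.3, -0.9]
grip_width: 0.0296
```

Run:
```python
from h import *
a=grab('wrist','w2'); b=grab('side','d2'); c=grab('scene','s2')
for i in range(3): s=ctrl.get_state(); print(s['time_s'],s['tcp_pos'],yawz(s),s['grip_width'],Rt(s)[:,0])
C=np.zeros((600,800,3),np.uint8)
def put(im,u0,v0,u1,v1,k,x,y):
    q=cv2.resize(im[v0:v1,u0:u1],None,fx=k,fy=k,interpolation=cv2.INTER_CUBIC);C[y:y+q.shape[0],x:x+q.shape[1]]=q
put(a['frame'],220,0,420,200,2,0,0)
put(b['frame'],270,130,370,230,4,400,0)
put(c['frame'],310,180,430,230,5,0,400-50)
cv2.imwrite('pics/c2.png',C[:,:,::-1])
```

```text
5.175 [ 0.56861858 -0.02676979  0.10019374] 0.8770774540562509 0.028805421184796103 [-1.82264249e-04  3.20471081e-05 -9.99999983e-01]
5.175 [ 0.56861858 -0.02676979  0.10019374] 0.8770774540562509 0.028805421184796103 [-1.82264249e-04  3.20471081e-05 -9.99999983e-01]
5.175 [ 0.56861858 -0.02676979  0.10019374] 0.8770774540562509 0.028805421184796103 [-1.82264249e-04  3.20471081e-05 -9.99999983e-01]
```

View pics/c2.png

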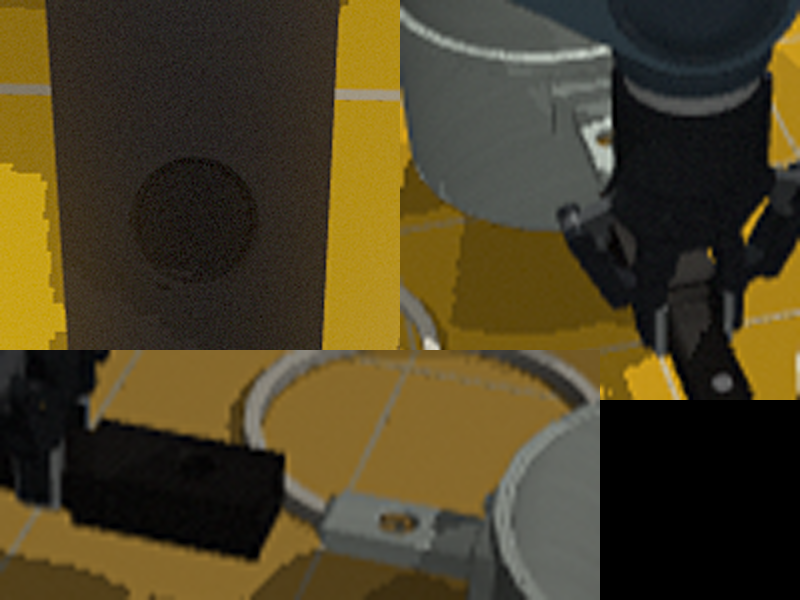

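>>> drive_tool(
  series=[
    {"x":0,"y":0,"z":-20,"yaw":0},
    {"x":0,"y":0,"z":-30,"yaw":0},
    {"x":0,"y":30,"z":0,"yaw":0},
    {"x":0,"y":30,"z":0,"yaw":0},
    {"x":0,"y":15,"z":0,"yaw":0},
    {"x":0,"y":0,"z":0,"yaw":0},
    {"x":0,"y":0,"z":0,"yaw":0},
  ],
)

```text
time_s: 6.05
tcp_pos: [0.5178, 0.047, 0.1003]
tool_rot: [0.707, -0.006, 0.707, 0.005]
ft_force: [0.5, 0.2, -1.1]
grip_width: 0.0288
```

Run:
```python
from h import *
a=grab('wrist','w3')
s=ctrl.get_state(); print(s['time_s'],s['tcp_pos'],yawz(s),s['ft_force'])
cv2.imwrite('pics/c3.png',cv2.resize(a['frame'][0:150,260:460],None,fx=4,fy=4,interpolation=cv2.INTER_CUBIC)[:,:,::-1].clip(0,255))
```

```text
6.1 [0.51777346 0.04689741 0.10030981] 0.8738165530793242 [ 0.80653185 -0.12045302 -0.88551538]
```

View pics/c3.png

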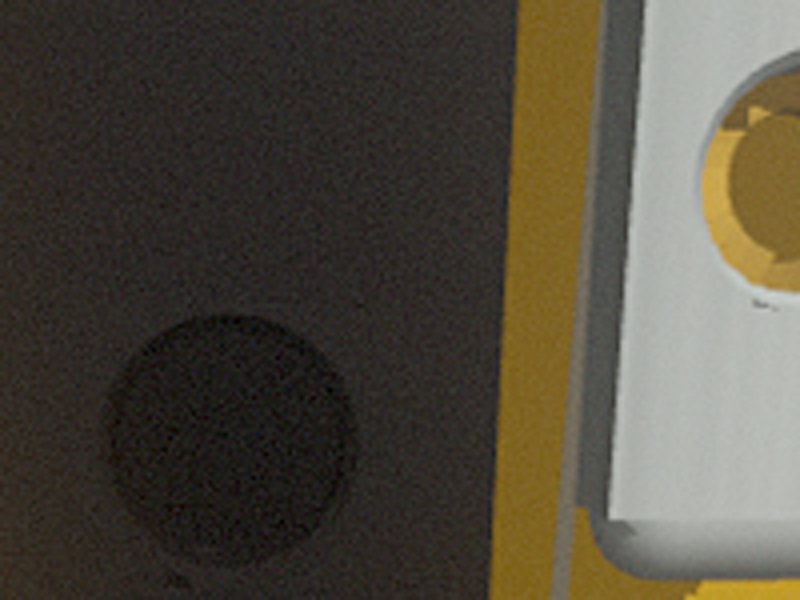

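Run:
```python
from h import *
a=load('w3'); P=lambda u,v,z: onz(a,260+u/4,v/4,z)[:2]
ang=lambda p,q: np.degrees(np.arctan2(*(p-q)[::-1]))
print('handle edge',ang(P(519,0,.1283),P(490,600,.1283)),P(490,600,.1283))
print('tongue edge',ang(P(645,0,.1185),P(608,520,.1185)),P(608,520,.1185))
h=P(230,440,.1283); t=P(817,172,.1185); print(h,t,t-h)
print('dia',np.linalg.norm(P(103,440,.1283)-P(355,440,.1283)),np.linalg.norm(P(817,52,.1185)-P(817,292,.1185)))
n=np.array([1,-.0]); print('edge-hole handle',P(500,440,.1283)-h,'tongue',P(632,172,.1185)-t)
cv2.imwrite('pics/c4.png',cv2.resize(a['frame'][0:160,380:540],None,fx=3.7,fy=3.7,interpolation=cv2.INTER_CUBIC)[:,:,::-1])
```

```text
handle edge 91.28929057846626 [0.53884307 0.10253444]
tongue edge 91.36686426264437 [0.55072854 0.10821077]
[0.5169099  0.11521846] [0.56535085 0.13705719] [0.04844095 0.02183874]
dia 0.020375261870389776 0.018536347721900878
edge-hole handle [0.0218234  0.00033464] tongue [-0.01536835 -0.00023267]
```

View pics/c4.png

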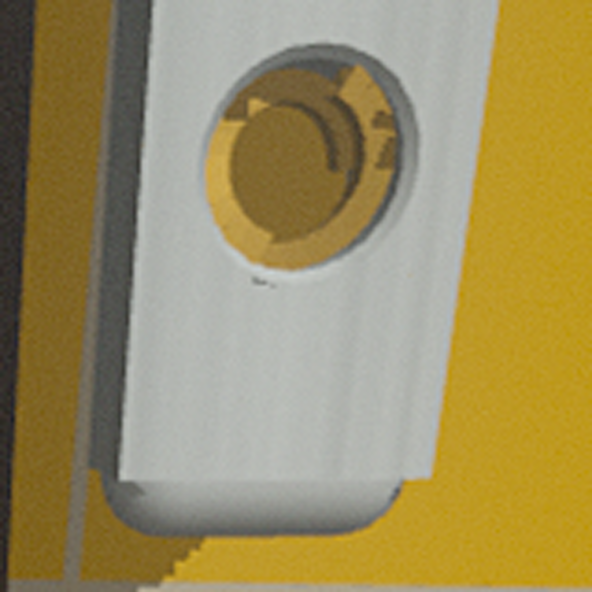

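>>> drive_tool(
  series=[
    {"x":0,"y":-30,"z":0.2,"yaw":0},
    {"x":0,"y":-30,"z":0.3,"yaw":0},
    {"x":-1,"y":0,"z":20,"yaw":0},
    {"x":0,"y":0.4,"z":28.7,"yaw":0},
    {"x":0,"y":0,"z":0,"yaw":0},
    {"x":0,"y":3,"z":0,"yaw":0},
    {"x":0,"y":3,"z":0,"yaw":0},
    {"x":0,"y":0,"z":0,"yaw":0},
  ],
)

```text
time_s: 7.1
tcp_pos: [0.5671, -0.0048, 0.1012]
tool_rot: [0.707, -0.006, 0.707, 0.006]
ft_force: [-0.5, -0.2, -2.2]
grip_width: 0.0289
```

>>> drive_tool(
  series=[
    {"x":0,"y":2,"z":0,"yaw":0},
    {"x":0,"y":2,"z":0,"yaw":0},
    {"x":0,"y":2,"z":0,"yaw":0},
    {"x":0,"y":0,"z":0,"yaw":0},
  ],
)

```text
time_s: 7.6
tcp_pos: [0.5675, 0.0011, 0.1013]
tool_rot: [0.707, -0.006, 0.707, 0.006]
ft_force: [0.3, 0.7, -1.4]
grip_width: 0.0288
```

>>> drive_tool(
  series=[
    {"x":0,"y":2,"z":0,"yaw":0},
    {"x":0,"y":2,"z":0,"yaw":0},
    {"x":0,"y":2,"z":0,"yaw":0},
    {"x":0,"y":0,"z":0,"yaw":0},
  ],
)

```text
time_s: 8.1
tcp_pos: [0.5674, 0.007, 0.1013]
tool_rot: [0.707, -0.006, 0.707, 0.006]
ft_force: [0.2, 1.0, -1.6]
grip_width: 0.029
```

>>> drive_tool(
  series=[
    {"x":0,"y":2.5,"z":0,"yaw":0},
    {"x":0,"y":2.5,"z":0,"yaw":0},
    {"x":0,"y":2,"z":-0.1,"yaw":0},
    {"x":0,"y":0,"z":0,"yaw":0},
  ],
)

```text
time_s: 8.6
tcp_pos: [0.5672, 0.014, 0.1013]
tool_rot: [0.707, -0.006, 0.707, 0.006]
ft_force: [0.2, -0.8, -1.5]
grip_width: 0.0289
```

>>> drive_tool(
  series=[
    {"x":0,"y":4,"z":0,"yaw":0},
    {"x":0,"y":5,"z":-0.1,"yaw":0},
    {"x":0,"y":5,"z":0,"yaw":0},
    {"x":0,"y":4,"z":-0.1,"yaw":0},
    {"x":0,"y":0,"z":0,"yaw":0},
  ],
)

```text
time_s: 9.22
tcp_pos: [0.5667, 0.0322, 0.1013]
tool_rot: [0.707, -0.006, 0.707, 0.006]
ft_force: [0.2, 0.5, -0.8]
grip_width: 0.029
```

>>> drive_tool(
  series=[
    {"x":0,"y":4,"z":0,"yaw":0},
    {"x":0,"y":5,"z":-0.1,"yaw":0},
    {"x":0,"y":5,"z":0,"yaw":0},
    {"x":0,"y":4,"z":-0.1,"yaw":0},
    {"x":0,"y":0,"z":0,"yaw":0},
  ],
)

```text
time_s: 9.85
tcp_pos: [0.5662, 0.0502, 0.1013]
tool_rot: [0.707, -0.006, 0.707, 0.006]
ft_force: [-0.3, -0.5, -1.0]
grip_width: 0.0287
```

>>> drive_tool(
  series=[
    {"x":0,"y":4,"z":0,"yaw":0},
    {"x":0,"y":5,"z":-0.1,"yaw":0},
    {"x":0,"y":4,"z":0,"yaw":0},
    {"x":0,"y":2,"z":0,"yaw":0},
    {"x":0,"y":0,"z":0,"yaw":0},
  ],
)

```text
time_s: 10.48
tcp_pos: [0.5659, 0.065, 0.1013]
tool_rot: [0.707, -0.006, 0.707, 0.006]
ft_force: [-0.2, 1.0, -1.4]
grip_width: 0.0291
```

>>> drive_tool(
  series=[
    {"x":0,"y":1,"z":0,"yaw":0},
    {"x":0,"y":1,"z":0,"yaw":0},
    {"x":0,"y":0,"z":0,"yaw":0},
  ],
)

```text
time_s: 10.85
tcp_pos: [0.5659, 0.0669, 0.1013]
tool_rot: [0.707, -0.006, 0.707, 0.006]
ft_force: [-0.2, 0.3, -1.8]
grip_width: 0.0288
```

>>> drive_tool(
  series=[
    {"x":0,"y":1,"z":0,"yaw":0},
    {"x":0,"y":0.5,"z":0,"yaw":0},
    {"x":0,"y":0,"z":0,"yaw":0},
  ],
)

```text
time_s: 11.22
tcp_pos: [0.5658, 0.0684, 0.1013]
tool_rot: [0.707, -0.006, 0.707, 0.006]
ft_force: [0.2, 0.0, -1.8]
grip_width: 0.0286
```

>>> drive_tool(
  series=[
    {"x":0,"y":1,"z":0,"yaw":0},
    {"x":0,"y":0,"z":0,"yaw":0},
  ],
)

```text
time_s: 11.48
tcp_pos: [0.5659, 0.0692, 0.1013]
tool_rot: [0.707, -0.006, 0.707, 0.006]
ft_force: [-0.1, -2.0, -2.2]
grip_width: 0.0291
```

>>> drive_tool(
  series=[
    {"x":0,"y":1,"z":0,"yaw":0},
    {"x":0,"y":0,"z":0,"yaw":0},
  ],
)

```text
time_s: 11.72
tcp_pos: [0.566, 0.0693, 0.1015]
tool_rot: [0.707, -0.007, 0.707, 0.005]
ft_force: [-0.2, -5.3, -0.4]
grip_width: 0.0287
```

>>> drive_tool(
  series=[
    {"x":0,"y":0,"z":0,"yaw":0},
    {"x":0,"y":0,"z":0,"yaw":0},
    {"x":0,"y":0,"z":0,"yaw":0},
    {"x":-10,"y":0,"z":0,"yaw":0},
    {"x":-30,"y":0,"z":0,"yaw":0},
    {"x":-40,"y":0,"z":0,"yaw":0},
    {"x":-20,"y":0,"z":0,"yaw":0},
    {"x":0,"y":0,"z":0,"yaw":0},
  ],
  claw=60,
)

```text
time_s: 12.72
tcp_pos: [0.5668, 0.0704, 0.2031]
tool_rot: [0.708, -0.006, 0.706, 0.006]
ft_force: [-0.9, -0.4, -0.4]
grip_width: 0.0598
```

Run:
```python
from h import *
a=grab('wrist','w4'); s=ctrl.get_state(); print(s['time_s'],s['tcp_pos'],yawz(s),s['ft_force'],s['grip_width'])
print(proj(a,[.5653,.137,.128]),proj(a,[.5653,.137,.1185]))
```

```text
12.775 [0.56576414 0.07039921 0.20121169] 0.9267616227096149 [-0.97567123  0.56841789  0.21496268] 0.05982597241395588
[316.37331466 102.35336188] [316.40038442 101.76649894]
```

>>> drive_tool(
  series=[
    {"x":0,"y":-40,"z":-2,"yaw":0},
    {"x":0,"y":-60,"z":-4,"yaw":0},
    {"x":0,"y":-60,"z":-4,"yaw":0},
    {"x":0,"y":-60,"z":-4,"yaw":0},
    {"x":0,"y":-60,"z":-4,"yaw":0},
    {"x":0,"y":-60,"z":-4,"yaw":0},
    {"x":0,"y":-60,"z":-4,"yaw":0},
    {"x":0,"y":-40,"z":-2,"yaw":0},
  ],
)

```text
time_s: 13.78
tcp_pos: [0.5434, -0.3719, 0.1984]
tool_rot: [0.706, -0.004, 0.708, 0.006]
ft_force: [1.8, 0.3, 0.2]
grip_width: 0.06
```

>>> drive_tool(
  series=[
    {"x":0,"y":0,"z":0,"yaw":0},
    {"x":0,"y":0,"z":0,"yaw":0},
  ],
  claw=40,
)

```text
time_s: 14.02
tcp_pos: [0.5443, -0.3688, 0.1993]
tool_rot: [0.706, -0.005, 0.708, 0.007]
ft_force: [0.2, -0.3, -0.4]
grip_width: 0.04
```

Run:
```python
from h import *
b=grab('wrist','w5'); s=ctrl.get_state(); print(s['time_s'],s['tcp_pos'],yawz(s),s['ft_force'],s['grip_width'])
a=load('w4'); p=proj(b,[.534,-.311,.075]); print(p)
u,v=int(p[0])-75,max(0,int(p[1])-75)
C=np.zeros((600,800,3),np.uint8)
C[:,:600]=cv2.resize(b['frame'][v:v+150,u:u+150],(600,600),interpolation=cv2.INTER_CUBIC); print(u,v)
C[:300,600:]=a['frame'][50:350,220:420]
cv2.imwrite('pics/c5.png',C[:,:,::-1])
```

```text
14.075 [ 0.54465856 -0.36845657  0.1998051 ] 0.9826177243633234 [-0.15260894  1.16550341 -0.21981898] 0.03972897139086447
[305.67005306 112.18331215]
230 37
```

View pics/c5.png

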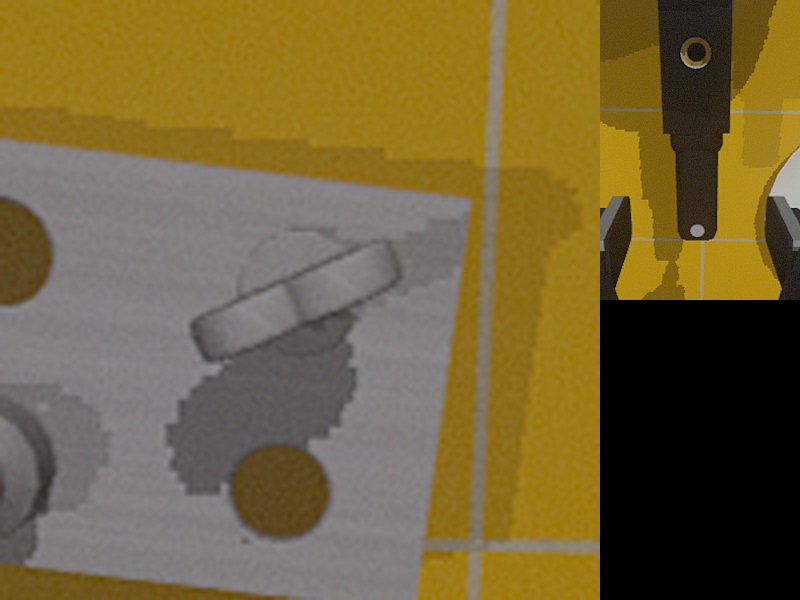

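Run:
```python
from h import *
b=load('w5'); P=lambda u,v,z: onz(b,230+u/4,37+v/4,z)[:2]
l,r=P(202,340,.083),P(390,256,.083); d=r-l
print('wing c',P(296,299,.083),np.linalg.norm(d),np.degrees(np.arctan2(d[1],d[0])))
e1,e2=P(196,322,.083),P(376,240,.083); d=e2-e1; print(np.degrees(np.arctan2(d[1],d[0])))
print('collar',P(296,288,.047))
h1=P(280,491,.042); h2=P(0,252,.042); print('holes',h1,h2)
s=ctrl.get_state(); print(s['q'])
```

```text
wing c [ 0.53307206 -0.31020975] 0.03773440462704862 24.331094607882353
24.64087234809544
collar [ 0.53155225 -0.31018951]
holes [ 0.52798489 -0.35413303] [ 0.46904132 -0.30409877]
[-7.66969572e-01  2.91212201e-01  1.56111361e+00  3.04251023e-04
  1.29197854e+00 -7.84201801e-01]
```

Run:
```python
from h import *
plan([.5331,-.3102,.12],-65.5,7)
```

```text
{"x":11.4,"y":8.3,"z":-1.5,"yaw":9.5}, {"x":11.4,"y":8.0,"z":-2.9,"yaw":9.5}, {"x":11.4,"y":7.4,"z":-4.1,"yaw":9.5}, {"x":11.4,"y":6.6,"z":-5.3,"yaw":9.5}, {"x":11.4,"y":5.7,"z":-6.3,"yaw":9.5}, {"x":11.4,"y":4.5,"z":-7.2,"yaw":9.5}, {"x":11.4,"y":3.3,"z":-7.8,"yaw":9.5}
```

>>> drive_tool(
  series=[
    {"x":11.5,"y":8.3,"z":-1.5,"yaw":9.5},
    {"x":11.5,"y":8,"z":-3,"yaw":9.5},
    {"x":11.5,"y":7.5,"z":-4,"yaw":9.5},
    {"x":11.5,"y":6.5,"z":-5.3,"yaw":9.5},
    {"x":11.5,"y":5.7,"z":-6.3,"yaw":9.5},
    {"x":11.5,"y":4.5,"z":-7.2,"yaw":9.5},
    {"x":11,"y":3.3,"z":-7.8,"yaw":9.5},
    {"x":0,"y":0,"z":0,"yaw":0},
  ],
)

```text
time_s: 15.08
tcp_pos: [0.5329, -0.3094, 0.12]
tool_rot: [0.594, 0.382, 0.596, -0.381]
ft_force: [-0.6, -0.3, -0.6]
grip_width: 0.0401
```

>>> drive_tool(
  series=[
    {"x":0,"y":0,"z":0,"yaw":0},
    {"x":0,"y":0,"z":0,"yaw":0},
  ],
)

```text
time_s: 15.32
tcp_pos: [0.5339, -0.3121, 0.1221]
tool_rot: [0.595, 0.382, 0.594, -0.383]
ft_force: [0.7, -0.2, -0.8]
grip_width: 0.0401
```

>>> drive_tool(
  series=[
    {"x":20,"y":0,"z":0,"yaw":0},
    {"x":25,"y":0,"z":0,"yaw":0},
    {"x":15,"y":0,"z":0,"yaw":0},
    {"x":8,"y":0,"z":0,"yaw":0},
    {"x":0,"y":0,"z":0,"yaw":0},
    {"x":0,"y":0,"z":0,"yaw":0},
  ],
)

```text
time_s: 16.08
tcp_pos: [0.534, -0.3123, 0.0542]
tool_rot: [0.595, 0.383, 0.594, -0.383]
ft_force: [0.2, -0.7, -0.6]
grip_width: 0.0401
```

>>> drive_tool(
  series=[
    {"x":0,"y":0,"z":0,"yaw":0},
    {"x":0,"y":0,"z":0,"yaw":0},
    {"x":0,"y":0,"z":0,"yaw":0},
    {"x":0,"y":0,"z":0,"yaw":0},
    {"x":0,"y":0,"z":0,"yaw":0},
  ],
  claw=0,
)

```text
time_s: 16.7
tcp_pos: [0.5339, -0.3121, 0.0541]
tool_rot: [0.595, 0.383, 0.594, -0.383]
ft_force: [-0.5, 0.1, 4.9]
grip_width: 0.008
```

>>> drive_tool(
  series=[
    {"x":-15,"y":0,"z":0,"yaw":0},
    {"x":-35,"y":0,"z":0,"yaw":0},
    {"x":-50,"y":0,"z":0,"yaw":0},
    {"x":-30,"y":0,"z":0,"yaw":0},
    {"x":0,"y":0,"z":0,"yaw":0},
  ],
)

```text
time_s: 17.32
tcp_pos: [0.5348, -0.3129, 0.1869]
tool_rot: [0.597, 0.383, 0.592, -0.383]
ft_force: [0.7, 0.2, 0.6]
grip_width: 0.008
```

Run:
```python
from h import *
s=ctrl.get_state(); print(s['time_s'],s['tcp_pos'],yawz(s),s['ft_force'],s['grip_width'],Rt(s)[:,0])
a=grab('scene','s6'); b=grab('wrist','w6')
plan([.567,-.10,.185],1.4,10)
C=np.zeros((500,800,3),np.uint8)
p=proj(a,np.array(s['tcp_pos'])-[0,0,0]).astype(int); print(p)
C[:400,:400]=cv2.resize(a['frame'][p[1]-50:p[1]+50,p[0]-50:p[0]+50],(400,400))
C[:400,400:]=b['frame'][0:400,120:520]
cv2.imwrite('pics/c6.png',C[:400,:,::-1])
```

```text
17.325 [ 0.53480227 -0.31294157  0.18693101] -65.57244980266188 [0.66044132 0.22121213 0.61479461] 0.007969251063950375 [ 0.0048177  -0.00419788 -0.99997958]
{"x":-0.3,"y":11.8,"z":-17.8,"yaw":-6.7}, {"x":-0.3,"y":13.8,"z":-16.3,"yaw":-6.7}, {"x":-0.3,"y":15.6,"z":-14.6,"yaw":-6.7}, {"x":-0.3,"y":17.2,"z":-12.7,"yaw":-6.7}, {"x":-0.3,"y":18.6,"z":-10.6,"yaw":-6.7}, {"x":-0.3,"y":19.7,"z":-8.3,"yaw":-6.7}, {"x":-0.3,"y":20.6,"z":-6.0,"yaw":-6.7}, {"x":-0.3,"y":21.1,"z":-3.6,"yaw":-6.7}, {"x":-0.3,"y":21.4,"z":-1.1,"yaw":-6.7}, {"x":-0.3,"y":21.4,"z":1.4,"yaw":-6.7}
[217 146]
```

View pics/c6.png

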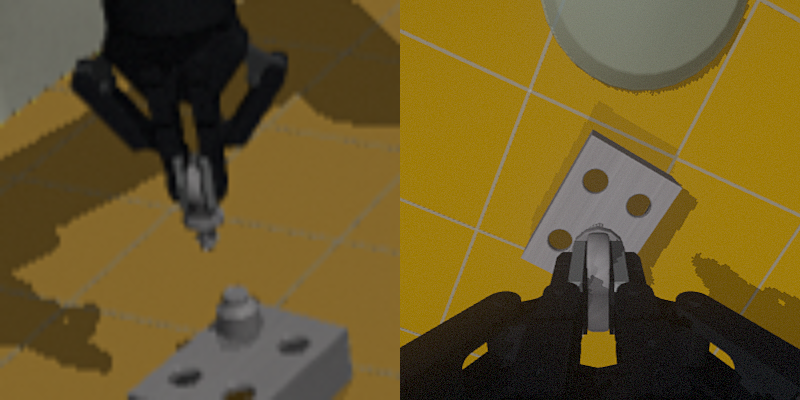

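Run:
```python
from h import *
b=load('w6'); s=ctrl.get_state(); R=Rt(s); p=np.array(s['tcp_pos']); print(p,yawz(s),R[:,0])
pt=lambda x,y,z: proj(b,p+R@np.array([x,y,z])/1000).round(1)
for o in (-2,0,2): print(o,'collar front',pt(7,13+o,0),'wing far top',pt(-30,20+o,0),'wing near top',pt(-30,-20+o,0),'wing far mid',pt(-16,20+o,0))
c=b['frame'][205:345,280:360]; cv2.imwrite('pics/c7.png',cv2.resize(c,None,fx=4,fy=4,interpolation=cv2.INTER_CUBIC)[:,:,::-1])
```

```text
[ 0.5329783  -0.31138469  0.18248642] -65.57225684600877 [-9.77850789e-04  8.42691733e-04 -9.99999167e-01]
-2 collar front [315.4 230.7] wing far top [314.9 253. ] wing near top [315.2 343.3] wing far mid [315.1 237.2]
0 collar front [315.4 226.8] wing far top [314.8 248. ] wing near top [315.1 339.2] wing far mid [315.1 232.6]
2 collar front [315.4 222.9] wing far top [314.8 243. ] wing near top [315.1 335. ] wing far mid [315.  228.1]
```

View pics/c7.png

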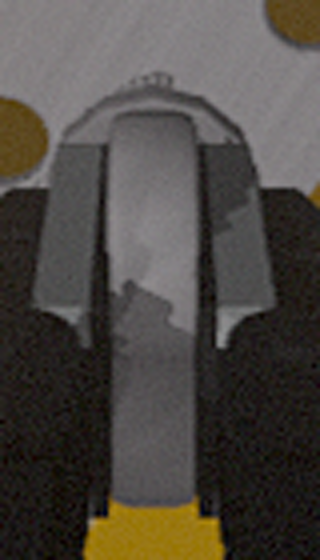

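Run:
```python
from h import *
plan([.5645,.1373,.186],1.3,12)
```

```text
{"x":-0.3,"y":17.9,"z":-33.0,"yaw":-5.6}, {"x":-0.3,"y":21.0,"z":-31.1,"yaw":-5.6}, {"x":-0.3,"y":23.9,"z":-28.9,"yaw":-5.6}, {"x":-0.3,"y":26.6,"z":-26.4,"yaw":-5.6}, {"x":-0.3,"y":29.0,"z":-23.7,"yaw":-5.6}, {"x":-0.3,"y":31.2,"z":-20.8,"yaw":-5.6}, {"x":-0.3,"y":33.1,"z":-17.7,"yaw":-5.6}, {"x":-0.3,"y":34.6,"z":-14.4,"yaw":-5.6}, {"x":-0.3,"y":35.9,"z":-10.9,"yaw":-5.6}, {"x":-0.3,"y":36.7,"z":-7.4,"yaw":-5.6}, {"x":-0.3,"y":37.3,"z":-3.8,"yaw":-5.6}, {"x":-0.3,"y":37.5,"z":-0.2,"yaw":-5.6}
```

>>> drive_tool(
  series=[
    {"x":-0.3,"y":17.9,"z":-33,"yaw":-5.6},
    {"x":-0.3,"y":21,"z":-31.1,"yaw":-5.6},
    {"x":-0.3,"y":23.9,"z":-28.9,"yaw":-5.6},
    {"x":-0.3,"y":26.6,"z":-26.4,"yaw":-5.6},
    {"x":-0.3,"y":29,"z":-23.7,"yaw":-5.6},
    {"x":-0.3,"y":31.2,"z":-20.8,"yaw":-5.6},
    {"x":-0.3,"y":33.1,"z":-17.7,"yaw":-5.6},
    {"x":-0.3,"y":34.6,"z":-14.4,"yaw":-5.6},
  ],
)

```text
time_s: 18.42
tcp_pos: [0.5526, -0.011, 0.1832]
tool_rot: [0.694, 0.127, 0.697, -0.126]
ft_force: [0.0, 0.4, -0.6]
grip_width: 0.0082
```

>>> drive_tool(
  series=[
    {"x":-0.3,"y":35.9,"z":-10.9,"yaw":-5.6},
    {"x":-0.3,"y":36.7,"z":-7.4,"yaw":-5.6},
    {"x":-0.3,"y":37.3,"z":-3.8,"yaw":-5.6},
    {"x":-0.3,"y":37.5,"z":-0.2,"yaw":-5.6},
    {"x":0,"y":0,"z":0,"yaw":0},
    {"x":0,"y":0,"z":0,"yaw":0},
    {"x":0,"y":0,"z":0,"yaw":0},
  ],
)

```text
time_s: 19.3
tcp_pos: [0.5635, 0.1361, 0.1861]
tool_rot: [0.707, -0.01, 0.708, 0.009]
ft_force: [0.8, 0.6, -1.3]
grip_width: 0.0081
```

Run:
```python
from h import *
b=grab('wrist','w8'); s=ctrl.get_state(); R=Rt(s); p=np.array(s['tcp_pos']); print(p,yawz(s),R[:,0],s['wrist_torque'],s['ft_force'])
a=grab('scene','s8');
C=np.zeros((600,800,3),np.uint8)
C[:,:420]=cv2.resize(b['frame'][140:340,250:390],(420,600),interpolation=cv2.INTER_CUBIC)
C[:500,420:]=cv2.resize(a['frame'][145:245,350:426],(380,500),interpolation=cv2.INTER_CUBIC)
cv2.imwrite('pics/c8.png',C[:,:,::-1])
```

```text
[0.56370845 0.13612584 0.18638061] 1.527431173663486 [-9.27512263e-04 -1.21317540e-04 -9.99999563e-01] [ 0.01055018  0.04835314 -0.00660194] [-0.1536652  -0.05250602 -1.03006788]
```

View pics/c8.png

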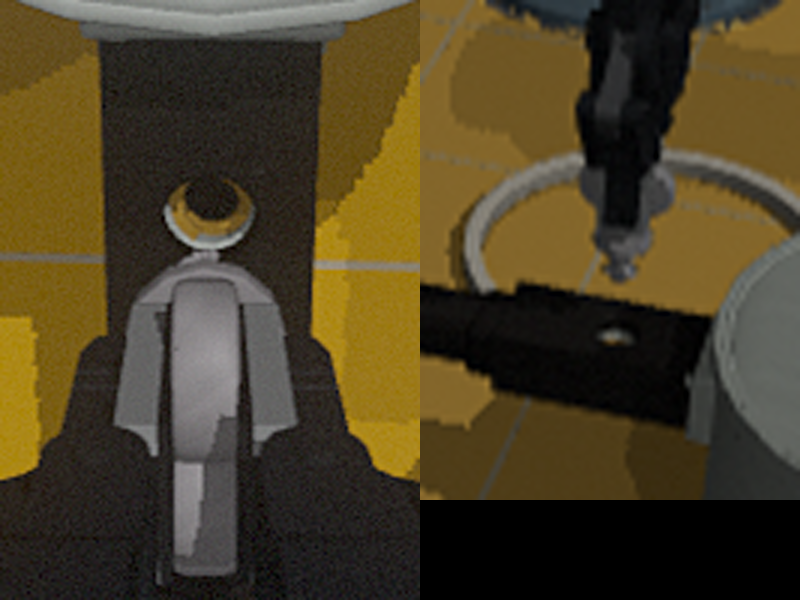

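Run:
```python
from h import *
b=load('w8'); s=ctrl.get_state(); R=Rt(s); p=np.array(s['tcp_pos']); print(p,yawz(s))
pt=lambda x,y,z: proj(b,p+R@np.array([x,y,z])/1000).round(1)
print('collar front',pt(7,13,0),'collar L/R',pt(7,0,-13),pt(7,0,13))
h=onz(b,319.7,211,.128); print('hole',h,'tool rel',R.T@(h-p)*1000)
for y in(-1,0,1,2): print(y,pt((p[2]-.128)*1000,y,0))
```

```text
[0.56381306 0.13618551 0.18660481] 1.5343954763706185
collar front [317.9 227. ] collar L/R [290.7 252.3] [345.1 252.3]
hole [0.56473317 0.13845195 0.128     ] tool rel [58.60408548  2.24526072  1.01359083]
-1 [318.1 215.9]
0 [318.1 214.4]
1 [318.1 212.9]
2 [318.1 211.4]
```

>>> drive_tool(
  series=[
    {"x":10,"y":1.5,"z":0,"yaw":0},
    {"x":12,"y":0,"z":0,"yaw":0},
    {"x":6,"y":0,"z":0,"yaw":0},
    {"x":2,"y":0,"z":0,"yaw":0},
    {"x":0,"y":0,"z":0,"yaw":0},
  ],
)

```text
time_s: 20.02
tcp_pos: [0.5639, 0.1386, 0.1568]
tool_rot: [0.707, -0.01, 0.707, 0.01]
ft_force: [-0.2, 0.3, -1.2]
grip_width: 0.008
```

>>> drive_tool(
  series=[
    {"x":2,"y":0,"z":0,"yaw":0},
    {"x":2,"y":0,"z":0,"yaw":0},
    {"x":2,"y":0,"z":0,"yaw":0},
    {"x":1,"y":0,"z":0,"yaw":0},
    {"x":0,"y":0,"z":0,"yaw":0},
  ],
)

```text
time_s: 20.65
tcp_pos: [0.5638, 0.1386, 0.1498]
tool_rot: [0.707, -0.01, 0.707, 0.01]
ft_force: [0.7, 0.6, -0.6]
grip_width: 0.0081
```

>>> drive_tool(
  series=[
    {"x":1,"y":0,"z":0,"yaw":0},
    {"x":1,"y":0,"z":0,"yaw":0},
    {"x":1,"y":0,"z":0,"yaw":0},
    {"x":0,"y":0,"z":0,"yaw":0},
  ],
)

```text
time_s: 21.15
tcp_pos: [0.5638, 0.1386, 0.1468]
tool_rot: [0.707, -0.01, 0.707, 0.01]
ft_force: [0.1, 0.2, -0.8]
grip_width: 0.0082
```

>>> drive_tool(
  series=[
    {"x":1,"y":0,"z":0,"yaw":0},
    {"x":1,"y":0,"z":0,"yaw":0},
    {"x":0,"y":0,"z":0,"yaw":0},
  ],
)

```text
time_s: 21.52
tcp_pos: [0.5642, 0.1386, 0.1451]
tool_rot: [0.707, -0.01, 0.707, 0.01]
ft_force: [1.3, 0.1, 0.3]
grip_width: 0.0079
```

>>> drive_tool(
  series=[
    {"x":1,"y":0,"z":0,"yaw":0},
    {"x":0,"y":0,"z":0,"yaw":0},
  ],
)

```text
time_s: 21.78
tcp_pos: [0.5641, 0.1385, 0.144]
tool_rot: [0.707, -0.01, 0.707, 0.01]
ft_force: [2.2, -0.1, 0.3]
grip_width: 0.0081
```

>>> drive_tool(
  series=[
    {"x":1,"y":0,"z":0.4,"yaw":0},
    {"x":0,"y":0,"z":0,"yaw":0},
  ],
)

```text
time_s: 22.02
tcp_pos: [0.5637, 0.1387, 0.1423]
tool_rot: [0.706, -0.01, 0.708, 0.01]
ft_force: [-0.7, 0.3, -0.7]
grip_width: 0.0081
```

>>> drive_tool(
  series=[
    {"x":1,"y":0,"z":0,"yaw":0},
    {"x":0,"y":0,"z":0,"yaw":0},
  ],
)

```text
time_s: 22.28
tcp_pos: [0.564, 0.1387, 0.1416]
tool_rot: [0.707, -0.01, 0.707, 0.01]
ft_force: [0.2, -0.2, 0.3]
grip_width: 0.0081
```

>>> drive_tool(
  series=[
    {"x":0.7,"y":0,"z":0,"yaw":0},
    {"x":0,"y":0,"z":0,"yaw":0},
  ],
)

```text
time_s: 22.52
tcp_pos: [0.5643, 0.1386, 0.1413]
tool_rot: [0.707, -0.01, 0.707, 0.01]
ft_force: [-0.4, 0.0, 0.6]
grip_width: 0.0082
```

>>> drive_tool(
  series=[
    {"x":0.7,"y":0,"z":0,"yaw":0},
    {"x":0,"y":0,"z":0,"yaw":0},
  ],
)

```text
time_s: 22.78
tcp_pos: [0.5645, 0.1386, 0.141]
tool_rot: [0.707, -0.01, 0.707, 0.01]
ft_force: [-1.1, 0.3, 4.1]
grip_width: 0.0082
```

>>> drive_tool(
  series=[
    {"x":0.3,"y":0,"z":0,"yaw":8},
    {"x":0.3,"y":0,"z":0,"yaw":8},
    {"x":0.3,"y":0,"z":0,"yaw":8},
    {"x":0.3,"y":0,"z":0,"yaw":8},
    {"x":0,"y":0,"z":0,"yaw":0},
  ],
)

```text
time_s: 23.4
tcp_pos: [0.5649, 0.1386, 0.14]
tool_rot: [0.683, 0.185, 0.682, -0.184]
ft_force: [0.2, -0.4, 4.7]
grip_width: 0.0082
```

```bash
cat > st.py <<'E'
from h import *
s=ctrl.get_state(); print(s['time_s'],s['tcp_pos'].round(4) if hasattr(s['tcp_pos'],'round') else s['tcp_pos'],round(yawz(s),1),np.round(s['ft_force'],1),np.round(s['wrist_torque'],3),s['grip_width'],round(s['q'][5],2))
E
python3 st.py
```

```text
23.4 [0.5649 0.1386 0.14  ] -30.3 [ 0.2 -0.4  4.7] [0.008 0.033 0.022] 0.00819807630450153 0.57
```

>>> drive_tool(
  series=[
    {"x":0.2,"y":0,"z":0,"yaw":10},
    {"x":0.3,"y":0,"z":0,"yaw":10},
    {"x":0.3,"y":0,"z":0,"yaw":10},
    {"x":0,"y":0,"z":0,"yaw":0},
  ],
)

```text
time_s: 23.9
tcp_pos: [0.5652, 0.1386, 0.1395]
tool_rot: [0.612, 0.355, 0.611, -0.355]
ft_force: [-0.6, 0.6, 5.1]
grip_width: 0.0083
```

```bash
python3 st.py
```

```text
23.9 [0.5652 0.1386 0.1395] -60.3 [-0.6  0.6  5.1] [-0.051  0.026 -0.011] 0.008296931417481057 1.1
```

>>> drive_tool(
  series=[
    {"x":0.3,"y":0,"z":0,"yaw":9},
    {"x":0.3,"y":0,"z":0,"yaw":9},
    {"x":0,"y":0,"z":0,"yaw":0},
  ],
)

```text
time_s: 24.28
tcp_pos: [0.5656, 0.1384, 0.1395]
tool_rot: [0.549, 0.447, 0.547, -0.446]
ft_force: [-0.6, -1.7, 8.6]
grip_width: 0.008
```

```bash
python3 st.py
```

```text
24.275 [0.5656 0.1384 0.1395] -78.3 [-0.6 -1.7  8.6] [-0.141  0.065 -0.045] 0.007966192029791541 1.41
```

>>> drive_tool(
  series=[
    {"x":-1,"y":0,"z":0,"yaw":0},
    {"x":0,"y":0,"z":0,"yaw":0},
  ],
)

```text
time_s: 24.52
tcp_pos: [0.5652, 0.1384, 0.1395]
tool_rot: [0.549, 0.447, 0.548, -0.446]
ft_force: [2.8, -0.8, 3.5]
grip_width: 0.0079
```

```bash
python3 st.py
```

```text
24.525 [0.5652 0.1384 0.1395] -78.3 [ 2.8 -0.8  3.5] [-0.188 -0.428  0.04 ] 0.00790315811824434 1.41
```

>>> drive_tool(
  series=[
    {"x":0,"y":0,"z":0,"yaw":6},
    {"x":0,"y":0,"z":0,"yaw":6},
    {"x":0,"y":0,"z":0,"yaw":0},
  ],
)

```text
time_s: 24.9
tcp_pos: [0.5648, 0.1379, 0.1395]
tool_rot: [-0.499, -0.501, -0.498, 0.502]
ft_force: [0.2, -2.9, 6.0]
grip_width: 0.0078
```

```bash
python3 st.py
```

```text
24.9 [0.5648 0.1379 0.1395] -90.4 [ 0.2 -2.9  6. ] [-0.541 -0.173 -0.006] 0.007823672321547119 1.62
```

>>> drive_tool(
  series=[
    {"x":-1,"y":0,"z":0,"yaw":0},
    {"x":0,"y":0,"z":0,"yaw":0},
  ],
)

```text
time_s: 25.15
tcp_pos: [0.5646, 0.138, 0.1396]
tool_rot: [-0.499, -0.501, -0.498, 0.502]
ft_force: [3.3, -3.3, -0.4]
grip_width: 0.0082
```

```bash
python3 st.py
```

```text
25.15 [0.5646 0.138  0.1396] -90.3 [ 3.3 -3.3 -0.4] [-0.657 -0.814  0.045] 0.008178926608993125 1.62
```

>>> drive_tool(
  series=[
    {"x":0,"y":0,"z":0,"yaw":6},
    {"x":0,"y":0,"z":0,"yaw":0},
  ],
)

```text
time_s: 25.4
tcp_pos: [0.5645, 0.1376, 0.1396]
tool_rot: [-0.472, -0.527, -0.471, 0.527]
ft_force: [2.8, -5.6, 0.8]
grip_width: 0.0082
```

```bash
python3 st.py
python3 - <<'E'
from h import *
b=grab('wrist','w9'); a=grab('side','d9'); c=grab('scene','s9')
C=np.zeros((600,800,3),np.uint8)
C[:,:420]=cv2.resize(b['frame'][160:360,250:390],(420,600),interpolation=cv2.INTER_CUBIC)
C[:300,420:]=cv2.resize(c['frame'][160:235,350:445],(380,300),interpolation=cv2.INTER_CUBIC)
C[300:,420:]=cv2.resize(a['frame'][120:195,280:375],(380,300),interpolation=cv2.INTER_CUBIC)
cv2.imwrite('pics/c9.png',C[:,:,::-1])
E
```

```text
25.4 [0.5645 0.1376 0.1396] -96.4 [ 2.8 -5.6  0.8] [-0.986 -0.566 -0.021] 0.008163183664776117 1.73
```

>>> drive_tool(
  series=[
    {"x":0,"y":0.6,"z":1.1,"yaw":0},
    {"x":0,"y":0,"z":0,"yaw":0},
  ],
)

```text
time_s: 25.8
tcp_pos: [0.5645, 0.1374, 0.1396]
tool_rot: [-0.471, -0.527, -0.472, 0.527]
ft_force: [2.4, -2.0, 0.4]
grip_width: 0.0082
```

```bash
python3 st.py
```

```text
25.8 [0.5645 0.1374 0.1396] -96.4 [ 2.4 -2.   0.4] [-0.34  -0.42   0.026] 0.008242421083093867 1.73
```

>>> drive_tool(
  series=[
    {"x":0,"y":0,"z":0.1,"yaw":6},
    {"x":0,"y":0,"z":0,"yaw":0},
  ],
)

```text
time_s: 26.05
tcp_pos: [0.5645, 0.137, 0.1396]
tool_rot: [-0.444, -0.55, -0.443, 0.551]
ft_force: [2.4, -4.1, 0.5]
grip_width: 0.0083
```

```bash
python3 st.py
```

```text
26.05 [0.5645 0.137  0.1396] -102.3 [ 2.4 -4.1  0.5] [-0.725 -0.292  0.059] 0.008310082148158983 1.83
```

>>> drive_tool(
  series=[
    {"x":0,"y":0.6,"z":0.9,"yaw":0},
    {"x":0,"y":0,"z":0,"yaw":0},
  ],
)

```text
time_s: 26.3
tcp_pos: [0.5645, 0.1368, 0.1396]
tool_rot: [-0.443, -0.551, -0.444, 0.551]
ft_force: [-0.7, -0.1, 1.6]
grip_width: 0.0079
```

>>> drive_tool(
  series=[
    {"x":0,"y":0,"z":0.4,"yaw":6},
    {"x":0,"y":0,"z":0,"yaw":0},
  ],
)

```text
time_s: 26.55
tcp_pos: [0.5645, 0.1362, 0.1395]
tool_rot: [-0.414, -0.573, -0.415, 0.573]
ft_force: [-0.8, -0.7, 0.3]
grip_width: 0.0076
```

```bash
python3 st.py
```

```text
26.55 [0.5645 0.1362 0.1395] -108.3 [-0.8 -0.7  0.3] [-0.106  0.014 -0.029] 0.007601833122292458 1.93
```

View pics/c9.png

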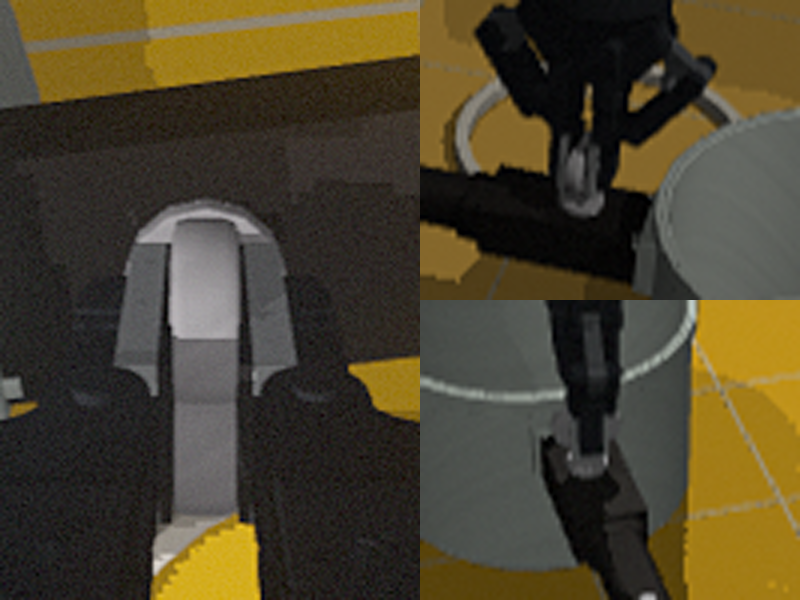

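>>> drive_tool(
  series=[
    {"x":0,"y":0,"z":0.2,"yaw":6},
    {"x":0,"y":0,"z":0.2,"yaw":6},
    {"x":0,"y":0,"z":0,"yaw":0},
  ],
)

```text
time_s: 26.92
tcp_pos: [0.5643, 0.136, 0.1395]
tool_rot: [-0.352, -0.613, -0.353, 0.613]
ft_force: [-2.0, 0.3, 0.3]
grip_width: 0.0078
```

```bash
python3 st.py
```

```text
26.925 [0.5643 0.136  0.1395] -120.2 [-2.   0.3  0.3] [ 0.104  0.154 -0.052] 0.007785073221376473 2.14
```

>>> drive_tool(
  series=[
    {"x":0,"y":0,"z":0.2,"yaw":5},
    {"x":0,"y":0,"z":0.2,"yaw":5},
    {"x":0,"y":0,"z":0,"yaw":0},
  ],
)

```text
time_s: 27.3
tcp_pos: [0.5641, 0.1358, 0.1395]
tool_rot: [-0.297, -0.641, -0.298, 0.642]
ft_force: [-1.8, 1.7, -0.6]
grip_width: 0.0076
```

```bash
python3 st.py
```

```text
27.3 [0.5641 0.1358 0.1395] -130.2 [-1.8  1.7 -0.6] [ 0.467  0.176 -0.034] 0.00761603583057302 2.31
```

>>> drive_tool(
  series=[
    {"x":0,"y":-0.5,"z":0,"yaw":5},
    {"x":0,"y":0,"z":0.1,"yaw":5},
    {"x":0,"y":0,"z":0,"yaw":0},
  ],
)

```text
time_s: 27.68
tcp_pos: [0.5639, 0.1358, 0.1395]
tool_rot: [-0.241, -0.665, -0.241, 0.665]
ft_force: [-0.5, 1.5, -1.4]
grip_width: 0.0079
```

```bash
python3 st.py
```

```text
27.675 [0.5639 0.1358 0.1395] -140.2 [-0.5  1.5 -1.4] [0.309 0.06  0.089] 0.007894324801457447 2.49
```

>>> drive_tool(
  series=[
    {"x":0,"y":-0.1,"z":0.1,"yaw":5},
    {"x":0,"y":-0.1,"z":0.1,"yaw":4},
    {"x":0,"y":0,"z":0,"yaw":0},
  ],
)

```text
time_s: 28.05
tcp_pos: [0.5636, 0.1359, 0.1395]
tool_rot: [-0.187, -0.682, -0.188, 0.682]
ft_force: [0.5, 3.4, -2.7]
grip_width: 0.0081
```

```bash
python3 st.py
```

```text
28.05 [0.5636 0.1359 0.1395] -149.2 [ 0.5  3.4 -2.7] [ 0.479 -0.01   0.121] 0.008127453873372392 2.64
```

```bash
cat > avg.py <<'E'
from h import *
T=[];F=[]
for i in range(6):
    optics.grab_frame('scene'); s=ctrl.get_state(); T.append(s['wrist_torque'][2]); F.append(s['ft_force'])
print(np.round(T,3),np.mean(T),np.mean(F,0).round(2),s['tcp_pos'],s['time_s'])
E
python3 avg.py
```

```text
[0.144 0.106 0.103 0.146 0.161 0.157] 0.13621617228598312 [ 0.15  3.93 -3.42] [0.56363417 0.13588676 0.13948215] 28.35
```

>>> drive_tool(
  series=[
    {"x":0.5,"y":-0.6,"z":-0.3,"yaw":0},
    {"x":0,"y":0,"z":0,"yaw":0},
    {"x":0,"y":0,"z":0,"yaw":0},
  ],
)

```text
time_s: 28.72
tcp_pos: [0.5637, 0.1359, 0.1395]
tool_rot: [-0.187, -0.682, -0.187, 0.682]
ft_force: [-2.1, 1.8, -0.6]
grip_width: 0.0083
```

```bash
python3 avg.py
```

```text
[0.135 0.181 0.197 0.12  0.162 0.198] 0.16551870389025508 [-3.3   0.36  0.02] [0.56371501 0.13596837 0.13949227] 29.025
```

>>> drive_tool(
  series=[
    {"x":0,"y":-0.3,"z":0.2,"yaw":0},
    {"x":0,"y":0,"z":0,"yaw":0},
  ],
)

```text
time_s: 29.28
tcp_pos: [0.5637, 0.136, 0.1395]
tool_rot: [0.187, 0.682, 0.186, -0.682]
ft_force: [-2.6, -2.0, 0.4]
grip_width: 0.0081
```

>>> drive_tool(
  series=[
    {"x":0,"y":0,"z":0,"yaw":0},
    {"x":0,"y":0,"z":0,"yaw":0},
    {"x":0,"y":0,"z":0,"yaw":0},
    {"x":-5,"y":0,"z":0,"yaw":0},
    {"x":-25,"y":0,"z":0,"yaw":0},
    {"x":-40,"y":0,"z":0,"yaw":0},
    {"x":-30,"y":0,"z":0,"yaw":0},
    {"x":0,"y":0,"z":0,"yaw":0},
  ],
  claw=30,
)

```text
time_s: 30.28
tcp_pos: [0.5654, 0.1365, 0.243]
tool_rot: [0.187, 0.684, 0.186, -0.68]
ft_force: [0.5, 0.2, -1.0]
grip_width: 0.0302
```

```bash
python3 st.py
python3 - <<'E'
from h import *
# compare handle in the scene picture: before the screw (s8, drooping) and now; lanyard dot shift
c=grab('scene','s10'); a=grab('side','d10'); b=grab('wrist','w10')
for n0,n1 in (('s8','s10'),('d9','d10')):
    f0,f1=load(n0)['frame'],load(n1)['frame']
    for n,f in((n0,f0),(n1,f1)):
        g=f.astype(int); d=load(n)
        p=proj(d,[.5673,.012,.126]); u,v=p.round().astype(int)
        w=g[v-12:v+13,u-12:u+13].sum(2); m=(w>330)&(abs(g[v-12:v+13,u-12:u+13,0]-g[v-12:v+13,u-12:u+13,2])<40)
        ys,xs=np.nonzero(m); print(n,p.round(1),len(xs),(xs.mean()+u-12,ys.mean()+v-12) if len(xs) else None)
C=np.zeros((600,800,3),np.uint8)
C[:300,:400]=cv2.resize(c['frame'][160:235,350:450],(400,300),interpolation=cv2.INTER_CUBIC)
C[300:,:400]=cv2.resize(a['frame'][120:195,280:380],(400,300),interpolation=cv2.INTER_CUBIC)
C[:600,400:]=cv2.resize(b['frame'][:300,220:420],(400,600),interpolation=cv2.INTER_CUBIC)
cv2.imwrite('pics/c10.png',C[:,:,::-1])
E
```

```text
30.275 [0.5654 0.1365 0.243 ] -149.4 [ 0.5  0.2 -1. ] [0.015 0.061 0.028] 0.03023851498885266 2.65
s8 [336.4 200.2] 0 None
s10 [336.4 200.2] 1 (np.float64(335.0), np.float64(200.0))
d9 [336.5 194.6] 12 (np.float64(336.5), np.float64(194.5))
d10 [336.5 194.6] 12 (np.float64(336.5), np.float64(194.5))
```

```bash
python3 - <<'E'
from h import *
b=load('w10'); a=load('d10'); s=ctrl.get_state(); R=Rt(s); p=np.array(s['tcp_pos'])
print('dot drooped would be',proj(a,[.5673,.012,.1232]),'level',proj(a,[.5673,.012,.126]))
g=b['frame'].astype(int); S=np.array([.5640,.1370])
q=[proj(b,[*(S+k*R[:2,1]),.168]) for k in(-.02,0,.02)]; print('wing top expected',np.round(q,1))
u,v=q[1].astype(int); w=g[v-45:v+46,u-25:u+26]; m=((w.sum(2)>240)&(abs(w[:,:,0]-w[:,:,2])<30)).astype(np.uint8)
n,L,st,ce=cv2.connectedComponentsWithStats(m)
for i in range(1,n):
    if st[i,4]>80:
        pts=np.argwhere(L==i)[:,::-1].astype(np.float32); print(st[i],ce[i]+[u-25,v-45],cv2.minAreaRect(pts))
E
python3 avg.py
```

```text
dot drooped would be [336.5186045 195.5786519] level [336.51317324 194.63097722]
wing top expected [[316.7 236.5]
 [316.7 208.5]
 [316.6 179.1]]
[  10   12   34   58 1208] [317.36423841 199.79387417] ((26.5, 40.5), (57.0, 33.0), 90.0)
[  0  67  30  24 401] [304.34912718 242.82294264] ((13.022767066955566, 79.7470474243164), (32.975257873535156, 16.179641723632812), 19.17900848388672)
[ 0.069 -0.    -0.068  0.024  0.053  0.014] 0.01544143682779138 [ 0.18 -0.23 -0.12] [0.5631972  0.13634361 0.23851363] 30.725
```

```bash
python3 -c "
from plant import workorder; print(workorder.job_done())"
```

```text
the job is handed in; nothing more can be done
None
```

I slid the handle home on the tongue, put the wing screw down through both holes, turned it clockwise about 2.6 rad until it was snug, let go, backed off and handed the job in at about 31 s. `job_done()` gives no verdict, so I don't know how it was judged.

**Handle home:** It touched the stop face within about 1 mm of where I expected, pressing about 5 N. The brass insert then showed centred in the handle's hole.

**Screw torque:** Torque stayed near 0 until about 2.4 rad, then climbed to about 0.15 N m. The raw reading was 0.166, less a sensor offset of about 0.015. That is the top of the snug range; I estimate the clamp at about 30 N but couldn't measure it.

**Last checks:**
- **Level:** The dot on the grip sat at the level-handle pixel (194.5 seen, 194.6 expected level, 195.6 if drooping). That is a difference of only 1 pixel, so it can't confirm level to 0.01 rad.
- **Screw after release:** The wing had not turned back.
- **Forces:** The arm feels no load.

**What didn't go cleanly:**
- The wing was gripped about 1 mm off the tool's axis. Side forces reached about 6 N while turning, and I corrected them as they appeared.
- After the collar touched, the screw turned more than 1 rad without moving down before it tightened. I put this down to play in the thread.
- The viewer's limit of 12 pictures was used up before my final look, so the last checks are from image code. A similar check on the scene camera found too few dot pixels to use.
- I never touched the regulator, sealing ring, plate or glass lid, but didn't measure them again at the end.

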